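Pack a tool case in two layers

ROBOT

A 6-joint arm with a two-finger parallel gripper is mounted at the origin on the work surface. World frame = base frame: x ahead of the robot, y to its left, z up, the work surface at z = 0. Lengths are in m, angles in rad, forces in N, time in s.
With the tool pointing down it reaches from about 0.35 to 0.8 m from the base axis. Payload 7.3 kg.
Tool frame: the origin (TCP) lies between the finger pads; the fingertips stand 25 mm ahead of it and the grasp point (between the pads) lies 6 mm ahead of it (r.tip_extent is the distance from the TCP to the fingertips, in m); z points along the fingers, y is the direction in which the jaws open and shut (so a half turn about z gives the same grasp; the last joint's range is limited). The gripper opens to 85 mm and grips with 20 to 120 N. Pads are 22 mm wide; open, the fingers measure 114 mm over their backs; the gripper's body (76 mm by 85 mm) begins 54 mm behind the grasp point. The pads swing forward as they close: fully open they stand 13 mm farther back than shut.
Start: joints at [-1.325, 0.342, 1.524, -0, 1.275, -0.146], TCP at [0.2, -0.485, 0.256] pointing down, gripper open.
Joint ranges: [-2.53, 2.53], [-0.77, 2.02], [0.04, 2.7], [-1, 4.14], [0.28, 2.66], [-3.11, 3.11]. Speed limits (rad/s): [2.57, 2.57, 3.14, 3.14, 3.14, 3.14].

INTERFACE

Orientations are given as a unit quaternion [x, y, z, w].
In Python, from workcell import r, command_gripper, optics gives the robot as it stands. The module is installed in compiled form; this text tells all that it offers. Calls block until the motion is done:
- r.reach(position, orientation): joint-space move of the TCP to a pose.
- r.move_straight(position, orientation=None, speed=0.15, max_force=None): straight line of the TCP; orientation=None keeps the orientation; speed is the mean speed in m/s. With max_force (N) it stops when the force on the tool has changed by that much, and returns True; else False.
- r.movej(angles): joint-space move.
- command_gripper(opening, force=None): finger opening in m; force is the grip in N (None keeps the last); returns when the fingers have stopped.
- r.hold(seconds).
- r.solve_ik(position, orientation): joint angles nearest the present ones, or None.
- r.read_state(): the state.
- optics.get_image(name): name is "scene" or "top" or "wrist"; returns (picture, depth): 420x560x3 uint8, red, green, blue; 420x560 float32, m along the optical axis (not along the pixel's ray), 0 where there is no reading.
- optics.camera_model(name): a dict with "K" (3x3 intrinsics, pixels), "k1" (the pictures are not rectified: a ray, as slopes to the right and down, at radius r is drawn at 1 + k1 r^2 times it, then the intrinsics apply), "R" (3x3) and "t" (3): a world point X has camera coordinates R X + t; the wrist camera has in their place "tool_from_camera" (4x4, takes a point from camera to tool coordinates, whose origin is the TCP and whose axes are the flange's). Camera axes: x right, y down, z forward; pixel columns grow to the right and rows downward; lengths in m; the calibration is good to about 2 mm. A picture is of the moment at which its call begins: read the wrist's pose just before it. camera_model takes no time and is no camera call.
A pose or a line that the arm cannot do raises r.PlanningError and nothing moves.
- r.finish_job(): hands the job in, once; it reports no verdict.
The state is a dict: "time_s": time; "joint_positions": joint angles; "dq": joint speeds; "tau": joint torques, N m; "eef_pos": TCP position; "eef_rot": TCP orientation; "contact_force": force on the tool from outside, world axes, zero at the start; "torque": the same for the moment, N m; "grip_width": finger opening in m.
Only numpy, scipy, OpenCV 4.12 (cv2) and the standard library are available. Lean on these libraries where they do the work, as an engineer would, in place of code of your own. Each camera call takes 0.05 s, during which the arm holds its last target.

TASK

Finish packing the steel tool case: lay the long tool tube from the tray flat on the bottom beside the tube already there, then fit the divider plate from the sloping stand over both, its plain edge tucked under the two clips and its other edge pressed down until it lies level on the ledges and the spring catch snaps out over it, and last lay the small flat insert box from the tray flat on the divider between the clips and the rib. The ledges are set to a different height each time, so find the divider's seat by feel and do not force it. Leave the calculator, the catalogue and the carton alone.

Things in the scene. Friction and masses are not known exactly. Their poses are not given: they have to be found in the camera images.
- case: Open grey sheet-steel tool case, fixed; inside 180 mm (own x) by 200 mm (own y), walls 4 mm, rim 84 mm high. Origin: centre of its underside, z up; floor 4 mm above it. Its front wall (-x) is on the robot's side, up to 12 degrees askew. In it is a clamped divider frame, set to a different height each time: its ledges' top is anywhere from 39 to 55 mm above the origin, not measured.
- case_front (a point): Fixed point of the case on its front wall's inside (case x = -90 mm), mid-width, at rim height. Of the divider frame: ledges 10 mm wide along both side walls (y = +-100); two clips on the front wall, each 40 mm wide, centred at y = +-62 mm, reaching in to x = -72 mm, underside 15 mm and top 18 mm above the ledges; the catch at the rear wall. All shift together with its height.
- catch (a joint): Spring catch of the frame: steel leaf 40 mm wide, mid rear wall, hinged 31 mm above the ledges at case x = 91 mm, leaning in. 0 = sprung out: lower end 7 mm above the ledges, reaching in to x = 81 mm; to 0.45 rad = pushed back. The divider's edge pushes it back when pressed down (10 to 20 N on the rib; its weight is not enough) and it then snaps out over the edge. The frame bears any such push.
- divider: Grey plastic plate, 176 (own x) by 194 (own y) by 5 mm, about 0.26 kg, loose. Origin: centre of its underside, z out of the ribbed face. At the start it lies rib up on the stand, plain edge low and towards the robot, its x rising at 30 degrees. Seated, its underside is on the ledges, its x along the case's x, with 2 mm of play either way in x and 3 mm in y. Too long to go flat past the clips.
- divider_rib (a point): Middle of the top of the divider's rib, the grip: a straight rib 10 mm thick (divider x), 60 mm long (divider y), standing 30 mm above the plate; at divider x = +38 mm, z = 35 mm.
- divider_tuck_edge (a point): Middle of the divider's plain edge that goes under the clips, on its underside (x = -88 mm of the divider).
- divider_catch_edge (a point): Middle of the divider's other edge, that goes under the catch, on its underside (x = +88 mm of the divider).
- tube: Clear square tool tube with a steel boring bar inside, 150 mm long (own y), 34 by 34 mm in section, about 0.32 kg, loose, lying on the tray. Origin: centre of its underside, z up.
- packed_tube: A second tube of the same kind, already lying on the case's floor near the front wall, along the case's y. Origin: centre of its underside. It must stay flat on the bottom.
- insert_box: Small flat clear box of cutting inserts, 50 (own x) by 84 (own y) by 26 mm high, about 0.14 kg, loose, lying on the tray. Origin: centre of its underside, z up.
- stand: Green sloping stand that carries the divider, fixed; 230 mm wide (own y), about 175 mm deep, deck rising at 30 degrees away from the robot (along its x) to about 115 mm high at its rear, with a 10 mm lip at the low front. Origin: centre of its underside on the counter. It stands to the right of the case, turned roughly to face the robot.
- tray: Shallow dark grey plastic order tray with tube and insert box on it, fixed; 216 (x) by 196 (y) mm, rim 10 mm high, floor 3 mm thick. Origin: centre of its underside. It stands to the left of the case.
- calculator: Desk calculator, 85 by 150 by 20 mm, beyond the case; leave alone. Origin: centre of its underside.
- catalogue: Thick orange catalogue, 105 by 150 by 22 mm, beyond the case; leave alone. Origin: centre of its underside.
- carton: Small cardboard carton, 60 by 120 by 50 mm, beyond the case; leave alone. Origin: centre of its underside.
There are look-alikes about, which are no part of the job. What is shaped like the insert_box but purple is not meant. Leave any blue or green look-alike of the tube alone.

How it is judged:
By the outcome, as a careful person would: the job done as asked, in the order asked, and still so for the second after the job is handed in, with the robot touching nothing.
It also fails if it takes over 67 s, if anything falls off the work surface, if the arm or the gripper's body presses on something with over 40 N, if the wrist force passes 120 N, or if a joint passes its speed limit or range.

## Working session

There is one attempt and no reset: what is moved stays moved. The work goes in short steps, each a Python script; the robot and the scene stay as the last script left them, time stands still between calls to the robot, and variables do not carry over. Pictures are saved under pics/ and viewed, and the job is handed in when it is done.

```bash
mkdir -p pics; ls
cat > h.py <<'E'
import numpy as np, cv2
from workcell import r, command_gripper, optics
from scipy.spatial.transform import Rotation as Ro
def save(n,im): cv2.imwrite('pics/'+n,im[:,:,::-1])
def cloud(name,depth,cm,st=None):
    """world xyz for each pixel"""
    K=np.array(cm['K']);k1=cm['k1'];h,w=depth.shape
    u,v=np.meshgrid(np.arange(w),np.arange(h))
    p=cv2.undistortPoints(np.stack([u,v],-1).reshape(-1,1,2).astype(float),K,np.array([k1,0,0,0.])).reshape(h,w,2)
    P=np.concatenate([p*depth[...,None],depth[...,None]],-1)
    if 'R' in cm:
        R=np.array(cm['R']);t=np.array(cm['t']); return (P-t)@R
    T=np.array(cm['tool_from_camera']); P=P@T[:3,:3].T+T[:3,3]
    return P@Ro.from_quat(st['eef_rot']).as_matrix().T+np.array(st['eef_pos'])
def shot(name):
    st=r.read_state(); im,d=optics.get_image(name); cm=optics.camera_model(name)
    return im,d,cloud(name,d,cm,st),st
E
python3 - <<'E'
from h import *
for n in ['scene','top','wrist']:
    im,d,P,st=shot(n); save(n+'0.png',im); np.savez('pics/%s0.npz'%n,im=im,d=d,P=P)
    cm=optics.camera_model(n); print(n,{k:np.round(np.array(v),3).tolist() for k,v in cm.items()})
print(st)
E
```

```text
pics
scene {'K': [[385.749, 0.0, 278.287], [0.0, 385.749, 210.162], [0.0, 0.0, 1.0]], 'k1': -0.07, 'R': [[0.679, 0.734, 0.004], [0.4, -0.366, -0.84], [-0.615, 0.572, -0.542]], 't': [-0.406, -0.101, 1.55]}
top {'K': [[542.018, 0.0, 279.609], [0.0, 542.018, 204.961], [0.0, 0.0, 1.0]], 'k1': -0.15, 'R': [[-0.013, -1.0, 0.011], [-0.985, 0.011, -0.174], [0.174, -0.013, -0.985]], 't': [0.061, 0.536, 1.772]}
wrist {'K': [[297.439, 0.0, 278.062], [0.0, 297.439, 207.2], [0.0, 0.0, 1.0]], 'k1': -0.065, 'tool_from_camera': [[-0.0, -0.949, -0.314, 0.081], [1.0, -0.0, -0.0, 0.001], [0.0, -0.314, 0.949, -0.117], [0.0, 0.0, 0.0, 1.0]]}
{'time_s': 0.1, 'joint_positions': array([-1.32499150e+00,  3.42665939e-01,  1.52493509e+00, -2.82486458e-05,
        1.27539821e+00, -1.45999814e-01]), 'dq': array([-0.00067424, -0.00095944, -0.00220486,  0.00118101, -0.00125782,
       -0.00198706]), 'tau': array([ 1.85922268e-03, -4.34447944e+01, -2.46490628e+01, -1.94173390e-04,
        4.70628147e-03, -9.20512520e-06]), 'eef_pos': array([ 0.2004073 , -0.48488801,  0.25568399]), 'eef_rot': array([ 9.80871386e-01,  1.94655668e-01, -4.85743111e-05, -7.01742807e-04]), 'contact_force': array([-0.56076843, -0.26536859, -0.3466422 ]), 'torque': array([-0.00914831, -0.04576383,  0.00730607]), 'grip_width': 0.08531848991732188}
```

View pics/scene0.png

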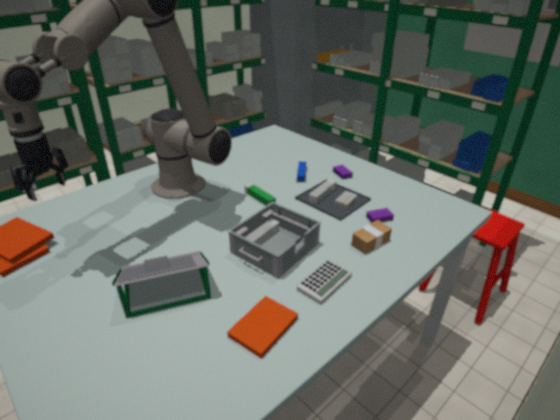

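View pics/top0.png

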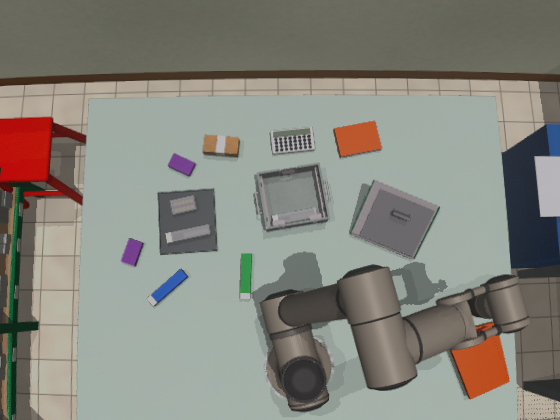

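View pics/wrist0.png

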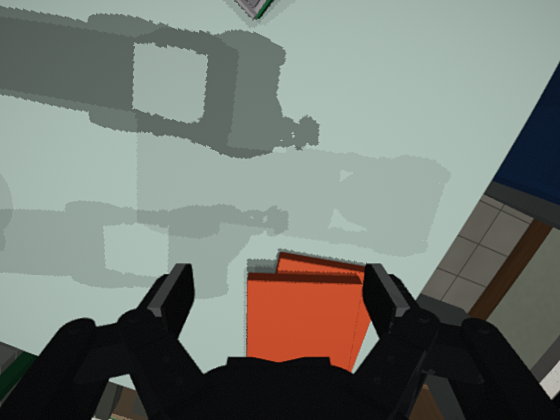

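The top view shows the case at about (292,197) and the stand with the divider at (396,219). On the tray, the tube is at (188,234) and the insert box at (183,205). Possible mix-ups for the tube are the blue one (167,287), the green one (246,275) and the packed tube in the case (297,216). For the insert box they are the purple boxes (181,165) and (132,252). I choose the clear ones on the tray.

Run:
```python
from h import *
z=np.load('pics/top0.npz');im=z['im'];P=z['P']
for n,(u,v) in dict(tube=(188,234),box=(183,205),tray=(187,221),trayc=(215,250),case=(292,197),caseTL=(258,173),caseTR=(323,166),caseBL=(266,230),caseBR=(328,222),packed=(297,216),divider=(396,219),rib=(401,215),dTL=(383,183),dTR=(438,206),dBR=(414,256),dBL=(353,226),table=(200,330)).items(): print(n,np.round(np.median(P[v-1:v+2,u-1:u+2].reshape(-1,3),0),3))
c=cv2.resize(im[140:270,145:450],None,fx=2.6,fy=2.6,interpolation=cv2.INTER_CUBIC);save('topcrop.png',c)
```

```text
tube [0.443 0.363 0.037]
box [0.545 0.384 0.028]
tray [0.493 0.373 0.002]
trayc [0.391 0.276 0.006]
case [0.572 0.011 0.006]
caseTL [0.639 0.126 0.085]
caseTR [ 0.681 -0.099  0.002]
caseBL [0.456 0.102 0.003]
caseBR [ 0.484 -0.111  0.003]
packed [ 0.5   -0.003  0.039]
divider [ 0.481 -0.331  0.072]
rib [ 0.488 -0.34   0.11 ]
dTL [ 0.618 -0.308  0.001]
dTR [ 0.515 -0.464  0.116]
dBR [ 0.36  -0.399  0.023]
dBL [ 0.467 -0.193  0.028]
table [0.124 0.326 0.002]
```

View pics/topcrop.png

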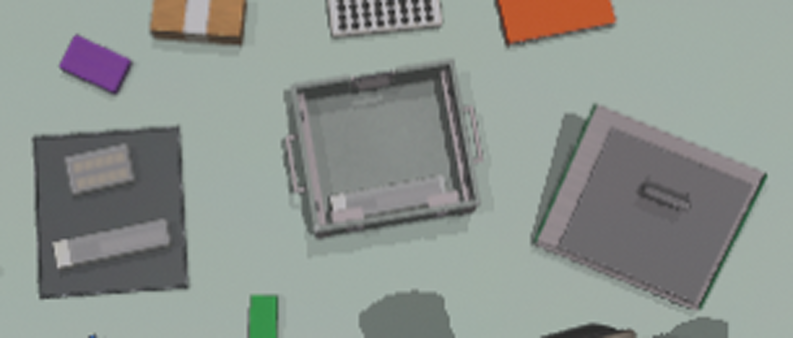

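```bash
cat >> h.py <<'E'
def down(yaw): # tool x at world yaw, pointing down
    return (Ro.from_euler('z',yaw)*Ro.from_euler('x',np.pi)).as_quat()
E
python3 - <<'E'
from h import *
print(r.tip_extent)
for n,p,y in [('stand',[0.46,-0.38,0.30],65),('case',[0.57,-0.04,0.30],95),('tray',[0.49,0.36,0.28],130)]:
    r.reach(p,down(np.radians(y))); im,d,P,st=shot(n and 'wrist'); save(n+'1.png',im); np.savez('pics/%s1.npz'%n,im=im,d=d,P=P)
    print(n,st['time_s'],np.round(st['joint_positions'],2),st['eef_pos'],st['contact_force'])
E
```

```text
0.025
stand 1.2417 [-0.82  0.45  1.24 -0.    1.45 -0.38] [ 0.4590793  -0.38063827  0.29967331] [-0.55313971 -0.34580258 -0.43520251]
case 2.6333 [-0.21  0.4   1.31 -0.    1.43 -0.29] [ 0.56999124 -0.04125674  0.29996571] [-0.96586792 -0.00591831 -0.73895709]
tray 4.1917 [ 0.51  0.48  1.24 -0.    1.42 -0.19] [0.49076944 0.3589428  0.28007682] [ 0.57022081 -1.25259616  0.12856001]
```

View pics/stand1.png

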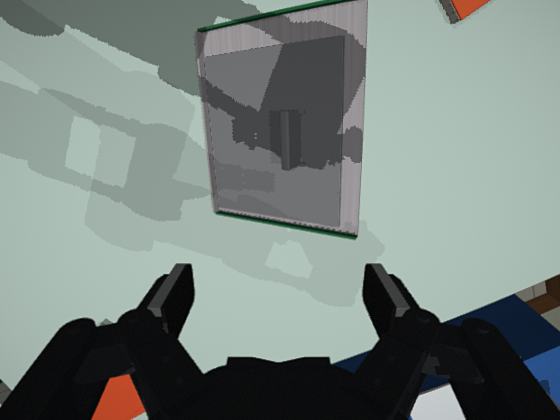

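View pics/case1.png

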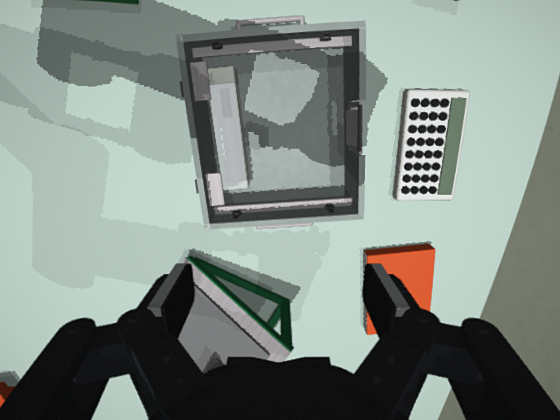

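View pics/tray1.png

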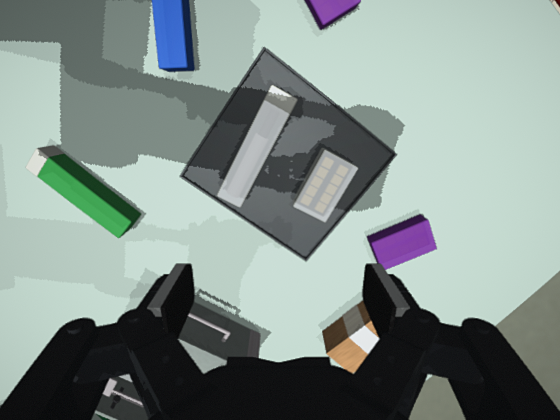

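The views are clear: stand, case and tray are each fully in frame. In tray1 the clear tube is at (258,150) and the insert box at (328,185), both on the tray. I'll measure from the clouds next.

```bash
cat > meas.py <<'E'
from h import *
np.set_printoptions(precision=4,suppress=True)
def rect(pts):
    (c,s,a)=cv2.minAreaRect((pts[:,:2]*1000).astype(np.float32))
    if s[0]<s[1]: s=s[::-1];a+=90
    return np.array(c)/1000,np.array(s),(a+90)%180-90   # long axis yaw
def comp(mask,seed):
    n,l=cv2.connectedComponents(cv2.morphologyEx(mask.astype(np.uint8),cv2.MORPH_OPEN,np.ones((2,2))));v,u=seed[1],seed[0]
    return l==l[v,u] if l[v,u] else None
if __name__=='__main__':
    z=np.load('pics/tray1.npz');P=z['P']
    Z=P[...,2]
    for n,(u,v) in dict(tube=(252,160),box=(328,190),tray=(290,230),table=(440,140)).items(): print(n,P[v,u])
    for n,s,lo,hi in [('tube',(252,160),.030,.045),('box',(328,190),.020,.04)]:
        m=comp((Z>lo)&(Z<hi),s); p=P[m]; print(n,m.sum(),rect(p),np.median(p[:,2]))
    z=np.load('pics/case1.npz');P=z['P'];Z=P[...,2]
    for n,(u,v) in dict(packed=(232,130),floor=(290,150),ledgeN=(270,47),ledgeF=(290,205),clip1=(200,80),clip2=(216,190),table=(300,280),catch=(353,125)).items(): print(n,P[v,u])
    m=(Z>.075)&(Z<.095)&(P[...,0]>.4)&(P[...,0]<.75)&(abs(P[...,1])<.2); p=P[m];print('rim',m.sum(),rect(p),np.median(p[:,2]))
    z=np.load('pics/stand1.npz');P=z['P']
    for n,(u,v) in dict(rib=(287,130),plate=(240,180),plate2=(320,80),deck=(360,60),table=(150,300)).items(): print(n,P[v,u])
E
python3 meas.py
python3 - <<'E'
import numpy as np,cv2
for n,(a,b,c,d) in dict(tray=(30,260,160,400),case=(10,235,170,380),stand=(0,250,180,380)).items():
    im=np.load('pics/%s1.npz'%n)['im'][a:b,c:d,::-1]; cv2.imwrite('pics/%s_crop.png'%n,cv2.resize(im,None,fx=2.6,fy=2.6,interpolation=cv2.INTER_CUBIC))
E
```

```text
tube [0.4536 0.3547 0.0366]
box [0.5521 0.3856 0.0302]
tray [0.5592 0.3044 0.0023]
table [ 0.6306  0.5312 -0.0013]
tube 3524 (array([0.452, 0.361]), array([163.448 ,  35.7495]), -78.24377632141113) 0.03613391716366271
box 2479 (array([0.5154, 0.3797]), array([143.8902,  94.1637]), 5.0568013191223145) 0.02820802145299306
packed [0.5091 0.0092 0.037 ]
floor [ 0.5852 -0.0138  0.0029]
ledgeN [0.5494 0.1052 0.0492]
ledgeF [ 0.5897 -0.0785  0.0493]
clip1 [0.4757 0.0628 0.0667]
clip2 [ 0.4963 -0.062   0.0647]
table [ 0.6218 -0.2197 -0.0005]
catch [0.6503 0.0291 0.0699]
rim 5734 (array([0.563 , 0.0125]), array([214.3055, 198.3847]), -81.2035493850708) 0.08345430896962283
rib [ 0.4938 -0.3299  0.1109]
plate [ 0.4126 -0.3662  0.0413]
plate2 [ 0.5442 -0.3001  0.0978]
deck [ 0.583  -0.2998  0.1136]
table [ 0.4152 -0.3527  0.3146]
```

View pics/case_crop.png

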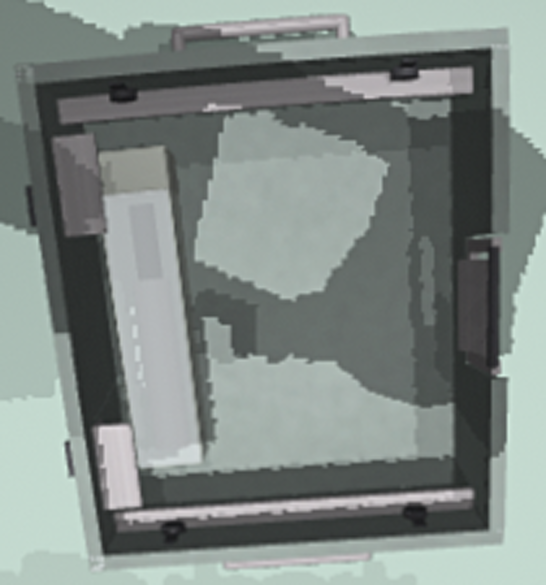

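View pics/tray_crop.png

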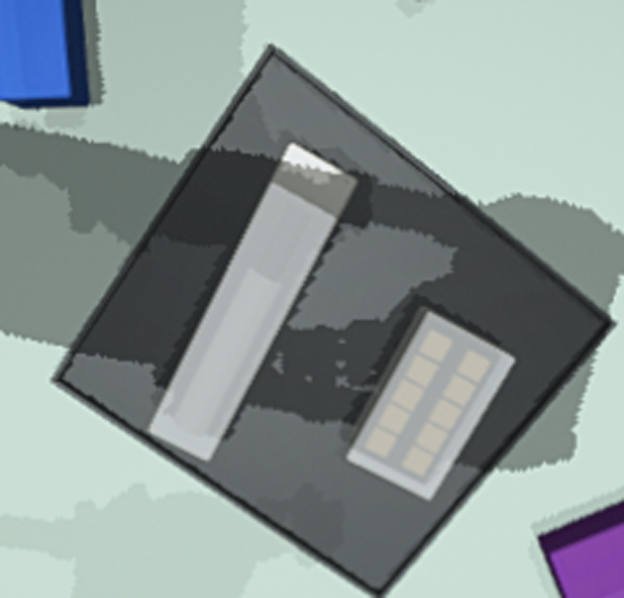

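View pics/stand_crop.png

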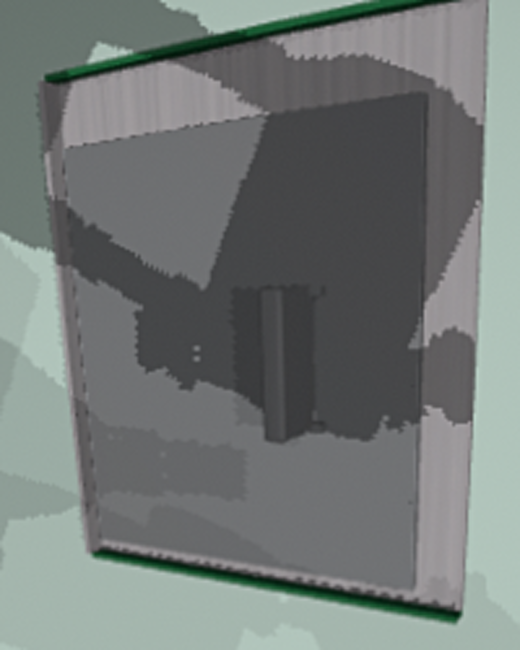

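```bash
cat > meas2.py <<'E'
from meas import *
def orient(p,q=1):
    # robust: search yaw minimizing percentile extents
    xy=p[:,:2];best=None
    for a in np.arange(0,90,.25):
        t=np.radians(a);R=np.array([[np.cos(t),np.sin(t)],[-np.sin(t),np.cos(t)]]);w=xy@R.T
        lo,hi=np.percentile(w,[q,100-q],axis=0)
        A=np.prod(hi-lo)
        if best is None or A<best[0]: best=(A,a,R.T@((lo+hi)/2),hi-lo)
    return best[1:]
if __name__=='__main__':
    z=np.load('pics/tray1.npz');P=z['P'];Z=P[...,2];v,u=np.indices(Z.shape)
    m=(Z>.034)&(Z<.040)&(u>200)&(u<310)&(v>70)&(v<215);print('tube',m.sum(),orient(P[m]))
    m=(Z>.026)&(Z<.0325)&(u>285)&(u<365)&(v>135)&(v<230);print('box',m.sum(),orient(P[m]))
    m=(Z>.007)&(Z<.0135)&(u>170)&(u<400)&(v>40)&(v<265);print('trayrim',m.sum(),orient(P[m]))
    z=np.load('pics/case1.npz');P=z['P'];Z=P[...,2]
    m=(Z>.080)&(Z<.087)&(u>170)&(u<375)&(v>10)&(v<235);print('rim',m.sum(),orient(P[m]),np.median(Z[m]))
    m=(Z>.034)&(Z<.040)&(u>205)&(u<255)&(v>60)&(v<195);print('packed',m.sum(),orient(P[m]))
    a=np.radians(8.5) ; 
    z=np.load('pics/top0.npz');P=z['P'];Z=P[...,2];v,u=np.indices(Z.shape)
    m=(Z>.080)&(Z<.090)&(u>245)&(u<335)&(v>155)&(v<240);print('top rim',m.sum(),orient(P[m]),np.median(Z[m]))
    m=(Z>.034)&(Z<.042)&(u>160)&(u<215)&(v>220)&(v<245);print('top tube',m.sum(),orient(P[m]))
    m=(Z>.025)&(Z<.0345)&(u>165)&(u<200)&(v>192)&(v<217);print('top box',m.sum(),orient(P[m]))
    # divider
    z=np.load('pics/stand1.npz');P=z['P'];d=z['d'];v,u=np.indices(d.shape)
    m=(u>215)&(u<335)&(v>60)&(v<215)&(P[...,2]>.01)&(P[...,2]<.14)
    p=P[m]; g=np.ones(len(p),bool)
    for _ in range(8):
        c=p[g].mean(0);n=np.linalg.svd(p[g]-c,full_matrices=False)[2][2];n*=np.sign(n[2]);g=abs((p-c)@n)<.002
    print('plane n',n,'c',c,g.sum(),'slope',np.degrees(np.arccos(n[2])),'az of ascent',np.degrees(np.arctan2(-n[1],-n[0])))
    az=np.arctan2(-n[1],-n[0]);ex0=np.array([-n[0],-n[1],0]);ex0/=np.linalg.norm(ex0);ex=ex0*n[2]+np.array([0,0,np.hypot(n[0],n[1])]);ey=np.cross(n,ex)
    q=(P-c)@np.stack([ex,ey,n],1)
    m=(abs(q[...,2])<.002)&(u>190)&(u<350)&(v>30)&(v<235);print('plate',m.sum(),orient(q[m],.3))
    m=(q[...,2]>.02)&(q[...,2]<.035)&(u>250)&(u<320)&(v>90)&(v<185);print('rib',m.sum(),orient(q[m]),np.percentile(q[m][:,2],[50,90]))
    m2=(q[...,2]>.027)&(q[...,2]<.035)&(u>250)&(u<320)&(v>90)&(v<185);print('ribtop',m2.sum(),orient(q[m2]),np.median(q[m2][:,2]))
    print(ex,ey,n,c)
    np.savez('div.npz',ex=ex,ey=ey,n=n,c=c)
E
python3 meas2.py
```

```text
tube 3496 (np.float64(11.75), array([0.4483, 0.367 ]), array([0.0332, 0.1467]))
box 2411 (np.float64(12.75), array([0.5467, 0.3857]), array([0.0482, 0.0813]))
trayrim 1687 (np.float64(3.75), array([0.4937, 0.3743]), array([0.3487, 0.1955]))
rim 5103 (np.float64(9.0), array([0.5652, 0.013 ]), array([0.1922, 0.2128])) 0.08359557004644982
packed 3324 (np.float64(9.75), array([0.4978, 0.0066]), array([0.0449, 0.1469]))
top rim 375 (np.float64(8.75), array([0.5642, 0.0123]), array([0.1926, 0.2123])) 0.08464639772995282
top tube 278 (np.float64(10.75), array([0.4467, 0.3655]), array([0.0341, 0.1448]))
top box 246 (np.float64(12.75), array([0.5456, 0.3844]), array([0.0485, 0.0804]))
plane n [-0.462   0.1955  0.8651] c [ 0.474  -0.3344  0.0672] 16850 slope 30.110776504271435 az of ascent -22.939018210961905
plate 22093 (np.float64(0.0), array([-0.0279, -0.0125]), array([0.2201, 0.2215]))
rib 716 (np.float64(0.75), array([0.0334, 0.0015]), array([0.0097, 0.059 ])) [0.0292 0.0304]
ribtop 538 (np.float64(0.5), array([0.0332, 0.0015]), array([0.0097, 0.0588])) 0.029514590404462
[ 0.7966 -0.3372  0.5017] [0.3898 0.9209 0.    ] [-0.462   0.1955  0.8651] [ 0.474  -0.3344  0.0672]
```

Run:
```python
from h import *
C=np.array([.5648,.0127]);a=np.radians(8.9);R2=np.array([[np.cos(a),-np.sin(a)],[np.sin(a),np.cos(a)]])
z=np.load('pics/case1.npz');P=z['P'];Z=P[...,2]
q=(P[...,:2]-C)@R2
v,u=np.indices(Z.shape)
m=(Z>.0355)&(Z<.039)&(u>205)&(u<255)&(v>75)&(v<190)
print('packed x,y',np.percentile(q[m],[1,5,50,95,99],axis=0))
for ylo in (-.06,0,.05):
  mm=m&(q[...,1]>ylo-.01)&(q[...,1]<ylo+.01);print(ylo,np.percentile(q[mm][:,0],[1,50,99]))
for s in (1,-1):
  mm=(abs(q[...,1]*s-.095)<.003)&(abs(q[...,0])<.06)&(Z<.07)&(Z>.03);print('ledge',np.percentile(Z[mm],[10,50,90]),mm.sum())
mm=(abs(q[...,0])<.02)&(abs(q[...,1])<.05)&(Z<.02);print('floor',np.median(Z[mm]))
# tube pick
command_gripper(.060,40) 
t=np.array([.4477,.3664]);o=down(np.radians(101.4))
r.reach([*t,.12],o); print(r.read_state()['eef_pos'])
r.move_straight([*t,.034],speed=.1,max_force=15)
command_gripper(.02,40); s=r.read_state();print(s['grip_width'],s['eef_pos'],s['time_s'])
r.move_straight([*t,.20],speed=.25);s=r.read_state();print(s['grip_width'],s['contact_force'],s['torque'],s['time_s'])
im,d,P,st=shot('wrist');save('tubeheld.png',im)
```

```text
packed x,y [[-0.07918338 -0.06924623]
 [-0.07634531 -0.06277578]
 [-0.06130948  0.00207764]
 [-0.0463772   0.06221653]
 [-0.04444944  0.06782804]]
-0.06 [-0.07621235 -0.05997795 -0.04335928]
0 [-0.089357   -0.06141961 -0.04502152]
0.05 [-0.07744024 -0.06162852 -0.04634262]
ledge [0.04777001 0.04880223 0.05021781] 640
ledge [0.04793031 0.04885674 0.04998285] 428
floor 0.00313642596250574
[0.44871726 0.36695497 0.12106597]
0.03327866989578533 [0.44806617 0.36664023 0.03480628] 6.675
0.03341799905878294 [-0.06317834  0.36477613 -3.01987011] [ 0.03508946  0.01083712 -0.04244677] 7.4917
```

View pics/tubeheld.png

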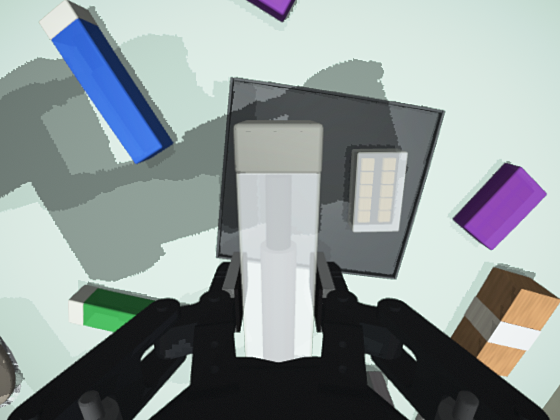

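The tube is held square, with the bar visible in the clear tube at (280,250). Next I'll place it.

```bash
cat >> h.py <<'E'
C=np.array([.5648,.0127]);CA=np.radians(8.9)
def cw(x,y): return C+np.array([np.cos(CA)*x-np.sin(CA)*y,np.sin(CA)*x+np.cos(CA)*y])
E
python3 - <<'E'
from h import *
p=cw(.003,0);o=down(np.pi/2+CA)
r.reach([*p,.19],o)
r.move_straight([*p,.06],speed=.15,max_force=20)
print(r.move_straight([*p,.030],speed=.03,max_force=6)); s=r.read_state();print(s['eef_pos'],s['contact_force'],s['time_s'])
command_gripper(.050)
r.move_straight([*p,.30],speed=.3)
im,d,P,st=shot('wrist');save('placed.png',im);print(st['time_s']);np.savez('pics/placed.npz',im=im,d=d,P=P)
E
```

```text
True
[0.56746631 0.01315831 0.03574418] [-0.67870676  0.60017857  4.96605452] 10.7167
12.0583
```

View pics/placed.png

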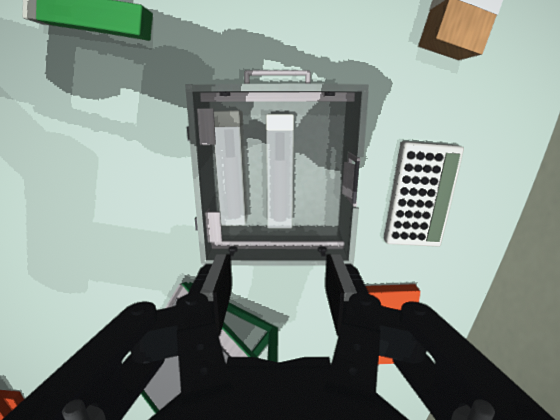

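The tube lies parallel at (280,170) beside the packed tube at (230,170), with clear space between them. Next is the divider: I'll refine the case pose and check IK, then pick it.

```bash
cat >> h.py <<'E'
def rot_div(yaw,tilt): # divider axes: x at yaw, rising by tilt
    return (Ro.from_euler('z',yaw)*Ro.from_euler('y',-tilt)).as_matrix()
def tool_of(o,Rd,zt=.033):
    """TCP pose for divider origin o (world), Rd; grip at rib"""
    return o+Rd@np.array([.038,0,zt]), Ro.from_matrix(np.stack([Rd[:,1],Rd[:,0],-Rd[:,2]],1)).as_quat()
def tucked(x,zt,tilt,y=0,ca=None,zg=.033): # underside tuck edge at case x, world z
    Rd=rot_div(CA if ca is None else ca,tilt); o=np.array([*cw(x,y),zt])+Rd@np.array([.088,0,0]); return tool_of(o,Rd,zg)
E
cat > div.py <<'E'
from h import *
z=np.load('div.npz');ex,ey,n,c=[z[k] for k in ('ex','ey','n','c')]
b=np.radians(.6);dx=np.cos(b)*ex+np.sin(b)*ey;dy=np.cross(n,dx);Rd=np.stack([dx,dy,n],1)
rib=c+.0333*ex+.0015*ey+.0295*n+np.array([0,0,.0006])
o=rib-Rd@np.array([.038,0,.035])
E
python3 - <<'E'
from div import *
from meas2 import orient
z=np.load('pics/placed.npz');P=z['P'];Z=P[...,2];v,u=np.indices(Z.shape)
m=(Z>.080)&(Z<.088)&(u>170)&(u<375)&(v>70)&(v<275);print('rim',m.sum(),orient(P[m]),np.median(Z[m]))
q=(P[...,:2]-C)@np.array([[np.cos(CA),-np.sin(CA)],[np.sin(CA),np.cos(CA)]])
m=(Z>.033)&(Z<.040)&(abs(q[...,0]-.003)<.026)&(abs(q[...,1])<.085);print(np.percentile(q[m],[2,50,98],axis=0),np.median(Z[m]))
p,qq=tool_of(o,Rd);print(o,p,Ro.from_quat(qq).as_matrix()[:,2])
print(np.degrees(np.arctan2(dx[1],dx[0])))
for k in (0,.06): print(r.solve_ik(p+n*k,qq))
print('up',r.solve_ik(p+n*.06+[0,0,.1],qq))
for a in [(-.066,.14,20),(-.066,.05,20),(-.088,.05,20),(-.088,.0496,0)]:
    pp,q2=tucked(a[0],a[1],np.radians(a[2]));print(a,pp,r.solve_ik(pp,q2))
E
```

```text
rim 4082 (np.float64(9.0), array([0.5652, 0.013 ]), array([0.1924, 0.2119])) 0.08359234415400263
[[-0.0121 -0.0717]
 [ 0.0043  0.0069]
 [ 0.0204  0.0727]] 0.03718393416963561
[ 0.4732 -0.3329  0.0607] [ 0.4884 -0.3389  0.1083] [ 0.462  -0.1955 -0.8651]
-22.245430887075624
[-0.8411  0.474   1.9447  0.745   0.3212 -1.1168]
[-0.8718  0.3403  1.9704  0.5938  0.4194 -0.9783]
up [-0.8718  0.1951  1.8342  0.3755  0.6703 -0.7254]
(-0.066, 0.14, 20) [0.6054 0.0191 0.2141] [-0.1435  0.3688  1.661   0.1434  0.7822 -0.3838]
(-0.066, 0.05, 20) [0.6054 0.0191 0.1241] [-0.1435  0.4864  1.7657  0.1898  0.5629 -0.4429]
(-0.088, 0.05, 20) [0.5837 0.0157 0.1241] [-0.157   0.4547  1.8251  0.2067  0.5377 -0.4727]
(-0.088, 0.0496, 0) [0.6023 0.0186 0.0826] [-0.0963  0.6592  1.5089 -0.      0.9735 -0.2516]
```

Run:
```python
from div import *
p,qq=tool_of(o,Rd)
command_gripper(.035,100)
r.reach(p+n*.07,qq); s=r.read_state();print(s['time_s'],s['eef_pos']-(p+n*.07))
im,d,P,st=shot('wrist');save('preg.png',im);np.savez('pics/preg.npz',im=im,d=d,P=P)
qd=(P-o)@Rd
from meas2 import orient
m=(qd[...,2]>.030)&(qd[...,2]<.040)&(abs(qd[...,0]-.038)<.015)&(abs(qd[...,1])<.045)
print(m.sum(),orient(qd[m]) if m.sum() else '',np.median(qd[m][:,2]))
for y in (.05,.07): 
  m=(abs(qd[...,0])<.06)&(abs(qd[...,1]-y)<.02);print(np.median(qd[m][:,2]))
```

```text
13.825 [0.00074572 0.00027358 0.00047145]
1162 (np.float64(89.25), array([0.037 , 0.0002]), array([0.058 , 0.0093])) 0.034922313004530664
0.00503920869240499
0.005095815320248088
```

View pics/preg.png

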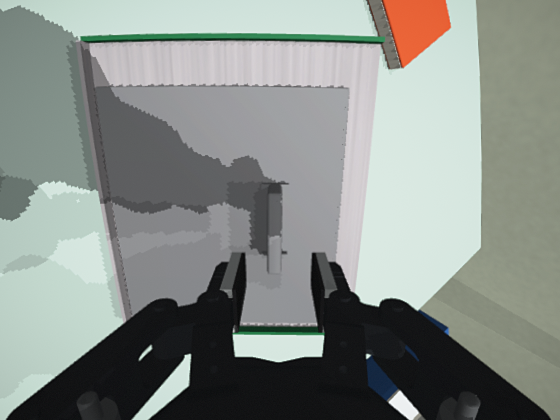

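The rib sits between the open fingers at about (275,235), within 1 mm of the model. Gripping it now.

```bash
sed -i 's/b=np.radians(.6)/b=np.radians(.1)/; s/\.0333\*ex/.0327*ex/' div.py
python3 - <<'E'
from div import *
p,qq=tool_of(o,Rd)
print(r.move_straight(p,qq,speed=.08,max_force=12)); s=r.read_state();print(s['time_s'],s['eef_pos']-p,s['contact_force'])
command_gripper(.004,100); s=r.read_state();print(s['grip_width'],s['contact_force'],s['time_s'],(s['eef_pos']-p)@Rd)
r.move_straight(p+n*.06,speed=.12); s=r.read_state();print(s['contact_force'],s['torque'])
r.move_straight(p+n*.06+[0,0,.09],speed=.2); s=r.read_state();print(s['grip_width'],s['contact_force'],s['torque'],s['time_s'])
im,d,P,st=shot('wrist');save('held.png',im);np.savez('pics/held.npz',im=im,d=d,P=P)
# express in divider coords from tool
T=Ro.from_quat(st['eef_rot']).as_matrix();q=(P-st['eef_pos'])@T  # tool coords
qd=np.stack([q[...,1]+.038,q[...,0],.033-q[...,2]],-1)
m=(abs(qd[...,2]-.005)<.02)&(abs(qd[...,0])<.06)&(qd[...,1]>.03)&(qd[...,1]<.09)
A=np.c_[qd[m][:,:2],np.ones(m.sum())];sol=np.linalg.lstsq(A,qd[m][:,2],rcond=None)[0];print('plane',np.degrees(sol[:2]),sol[2]*1e3,m.sum())
mm=(abs(qd[...,2]-.005)<.004)
for x in(-.05,0,.06):
  k=mm&(abs(qd[...,0]-x)<.01);print('y edge',x,np.percentile(qd[k][:,1],99.5))
for y in(.05,.08):
  k=mm&(abs(qd[...,1]-y)<.01);print('x edges',y,np.percentile(qd[k][:,0],[.5,99.5]))
E
```

```text
False
14.9 [ 5.07719541e-05 -2.15487454e-05  2.64135479e-04] [-0.51137644  0.09636261 -0.2812112 ]
0.008175519968345158 [-4.12792993  2.13121884  5.37554468] 15.25 [3.42959890e-05 2.58213643e-05 6.60003822e-04]
[ 0.01386655 -0.71292723 -2.52046808] [ 0.19262256  0.40296143 -0.02649316]
0.008620651195398333 [ 0.07339786  0.09635632 -3.35567973] [0.17551824 0.38215541 0.00675448] 16.5
plane [ 0.02845599 -0.07360571] 4.374120511665245 29572
y edge -0.05 0.09585076679552366
y edge 0 0.09597789419804574
y edge 0.06 0.0958931005824584
x edges 0.05 [-0.08608874  0.08741284]
x edges 0.08 [-0.08594066  0.08737204]
```

View pics/held.png

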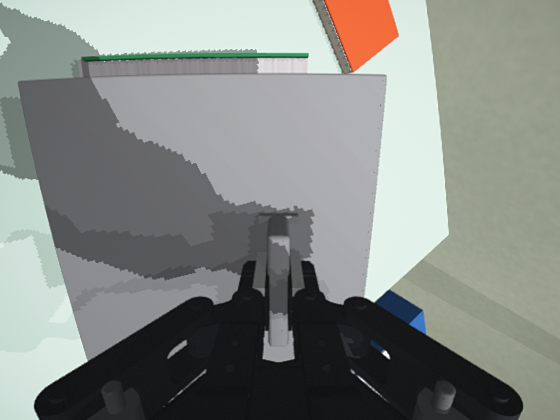

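The divider is held square to the fingers, plate edges within about 1 mm and tilt error under 0.1°. Next I carry it over the case and feel for the ledges.

Run:
```python
from h import *
t=np.radians(20);kw=dict(y=.0005,zg=.0336)
p,q=tucked(-.064,.15,t,**kw); r.reach(p,q); s=r.read_state();print(s['time_s'],s['eef_pos']-p)
p,q=tucked(-.064,.075,t,**kw); print(r.move_straight(p,q,speed=.15,max_force=15))
p,q=tucked(-.064,.044,t,**kw); print(r.move_straight(p,q,speed=.02,max_force=4)); s=r.read_state()
print('tuck z at contact',.044+s['eef_pos'][2]-p[2],s['eef_pos']-p,s['contact_force'],s['torque'],s['time_s'])
im,d,P,st=shot('wrist');save('tuck1.png',im)
im,d,P,st=shot('scene');save('tuck1s.png',cv2.resize(im[180:300,200:350],None,fx=4,fy=4,interpolation=cv2.INTER_CUBIC))
```

```text
17.9583 [-7.51941732e-05 -9.61455156e-04 -1.96869262e-04]
False
True
tuck z at contact 0.04701217345059949 [4.55045115e-04 9.40013445e-06 3.01217345e-03] [2.13551881 0.05693291 2.99373116] [ 0.02530529  0.2551747  -0.01116613] 19.875
```

View pics/tuck1.png

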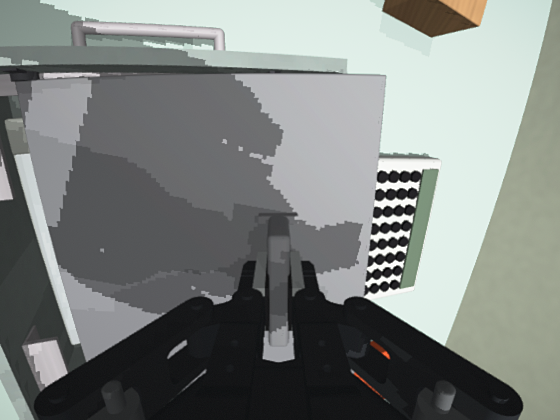

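View pics/tuck1s.png

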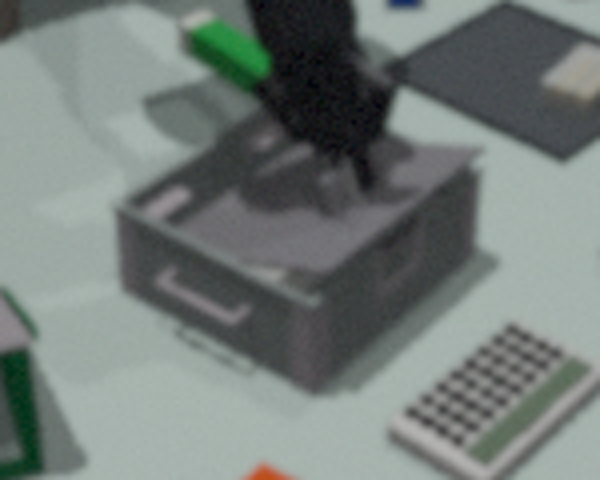

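Contact came at z≈0.047, against about 0.049 by vision, with no sideways jam visible. The tuck edge is behind the clips at (20,165) and (45,365). I'll back off slightly and slide it under the clips.

Run:
```python
from h import *
kw=dict(y=.0005,zg=.0336)
def rep(tag,p=None):
    s=r.read_state();print(tag,round(s['time_s'],2),'F',np.round(s['contact_force'],1),'M',np.round(s['torque'],2),'' if p is None else np.round((s['eef_pos']-p)*1e3,1),round(s['grip_width'],4))
p,q=tucked(-.065,.0505,np.radians(18),**kw); r.move_straight(p,q,speed=.05); rep('lift',p)
p,q=tucked(-.0885,.0505,np.radians(16),**kw); print(r.move_straight(p,q,speed=.04,max_force=6)); rep('slide',p)
im,d,P,st=shot('wrist');save('tuck2.png',im);np.savez('pics/tuck2.npz',im=im,d=d,P=P)
```

```text
lift 20.23 F [-0.3 -0.1 -2.8] M [-0.01  0.22  0.03] [-0.3  0.1 -0.7] 0.0083
False
slide 20.91 F [-0.4  0.1 -2.8] M [-0.05  0.19  0.05] [-0.1 -0.1  0. ] 0.0082
```

View pics/tuck2.png

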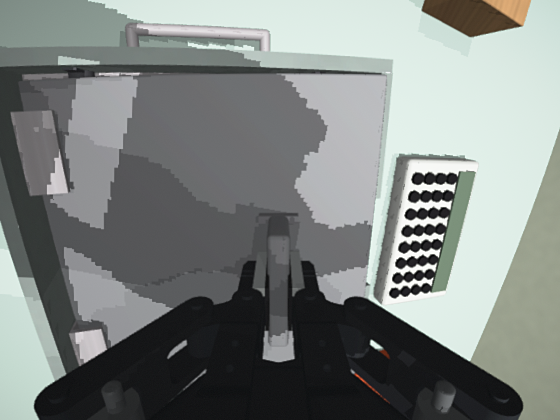

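Both clips, at (40,150) and (88,345), lie over the plate's plain edge. Now I swing the other edge down.

Run:
```python
from h import *
kw=dict(y=.0005,zg=.0336)
def rep(tag,p=None):
    s=r.read_state();print(tag,round(s['time_s'],2),'F',np.round(s['contact_force'],1),'M',np.round(s['torque'],2),'' if p is None else np.round((s['eef_pos']-p)*1e3,1),round(s['grip_width'],4))
for t in (12,9,7):
    p,q=tucked(-.088,.0498,np.radians(t),**kw); h=r.move_straight(p,q,speed=.05,max_force=8); rep((t,h),p)
    if h: break
im,d,P,st=shot('wrist');save('tuck3.png',im)
```

```text
(12, False) 21.31 F [-0.9 -0.  -2.9] M [-0.02  0.13  0.  ] [ 0.   0.1 -0.3] 0.0085
(9, False) 21.59 F [-0.9 -0.5 -2.3] M [ 0.    0.09 -0.02] [-0.1  0.1 -0.1] 0.0085
(7, False) 21.84 F [-0.5 -0.5 -2.2] M [-0.04  0.14  0.03] [-0.5  0.  -0.2] 0.0085
```

View pics/tuck3.png

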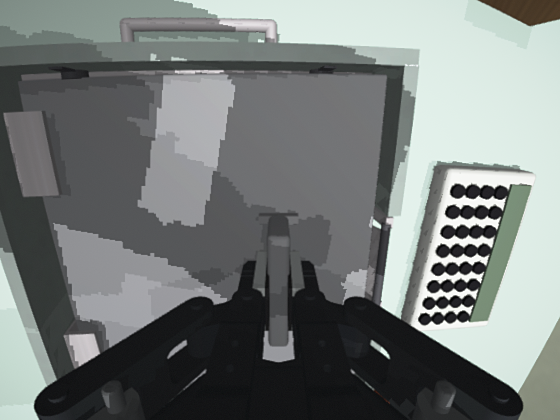

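Run:
```python
from h import *
kw=dict(y=.0005,zg=.0336)
def rep(tag,p=None):
    s=r.read_state();print(tag,round(s['time_s'],2),'F',np.round(s['contact_force'],1),'M',np.round(s['torque'],2),'' if p is None else np.round((s['eef_pos']-p)*1e3,1),round(s['grip_width'],4)); return s
for t in (5.5,4,3,2,1,0):
    p,q=tucked(-.088,.0496,np.radians(t),**kw); h=r.move_straight(p,q,speed=.02,max_force=18); s=rep((t,h),p)
    if h or s['contact_force'][2]>25: break
im,d,P,st=shot('wrist');save('tuck4.png',im);np.savez('pics/tuck4.npz',im=im,d=d,P=P)
```

```text
(5.5, False) 22.23 F [-11.5  -2.1   9. ] M [-0.15  1.1   0.04] [-1.4 -0.2  1. ] 0.0083
(4, False) 22.54 F [-12.1  -2.4   8.9] M [-0.26  1.24  0.01] [-1.7 -0.2  1. ] 0.0082
(3, False) 22.81 F [-11.8  -2.    7.7] M [-0.21  1.31 -0.01] [-1.8 -0.2  0.8] 0.0085
(2, False) 23.07 F [-10.6  -2.6   7.7] M [-0.22  1.38  0.01] [-1.9 -0.2  0.6] 0.0082
(1, False) 23.34 F [-9.  -1.4  3.7] M [-0.27  1.29  0.01] [-2.1 -0.2  0.2] 0.0081
(0, False) 23.61 F [-0.1 -0.2 -2.1] M [ 0.   -0.14  0.06] [0.4 0.  0.2] 0.0086
```

View pics/tuck4.png

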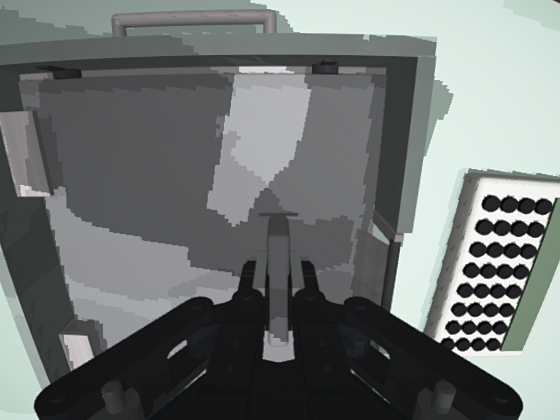

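The 10–12 N push dropped to zero at level, so the catch appears to have snapped. Now I find the seat by feel and check.

Run:
```python
from h import *
kw=dict(y=.0005,zg=.0336)
def rep(tag,p=None):
    s=r.read_state();print(tag,round(s['time_s'],2),'F',np.round(s['contact_force'],1),'M',np.round(s['torque'],2),'' if p is None else np.round((s['eef_pos']-p)*1e3,1),round(s['grip_width'],4)); return s
p0,q=tucked(-.0875,.0496,0,**kw)
p=p0-[0,0,.005]
h=r.move_straight(p,q,speed=.01,max_force=7); s=rep(h,p0)
p1=s['eef_pos']
command_gripper(.022); rep('open',p1)
r.move_straight(p0+[0,0,.05],q,speed=.12); r.move_straight(p0+[0,0,.14],q,speed=.2); rep('up')
im,d,P,st=shot('wrist');save('seat.png',im);np.savez('pics/seat.npz',im=im,d=d,P=P)
Q=(P-np.array([*C,0]))@rot_div(CA,0)
for x in (-.06,-.03,0,.02,.06,.078):
  print(x,[round(float(np.median(Q[(abs(Q[...,0]-x)<.005)&(abs(Q[...,1]-y)<.008)&(Q[...,2]<.07)][:,2])),4) for y in (-.085,-.05,.05,.085)])
m=(abs(Q[...,1])<.017)&(Q[...,0]>.07)&(Q[...,0]<.092)&(Q[...,2]>.045)&(Q[...,2]<.085)
for zz in np.arange(.05,.085,.004):
  k=m&(abs(Q[...,2]-zz)<.002); print('catch',round(zz,3),k.sum(),np.round(np.percentile(Q[k][:,0],[5,50]),4) if k.sum() else '')
```

```text
True 23.97 F [ 0.2 -0.5  5.5] M [0.07 0.1  0.06] [-0.  -0.  -1.2] 0.0087
open 24.25 F [-0.1  0.5 -0. ] M [-0.05  0.01  0.02] [-1.   0.1 -1.4] 0.0221
up 25.43 F [ 0.1  0.8 -0.5] M [ 0.01 -0.    0.02]  0.0223
-0.06 [0.0536, 0.0535, 0.0537, 0.0537]
-0.03 [0.0534, 0.0537, 0.0535, 0.0538]
0 [nan, 0.0538, 0.0537, 0.0538]
0.02 [0.0536, 0.0539, 0.0537, 0.0536]
0.06 [0.0537, 0.0538, 0.0538, 0.0538]
0.078 [nan, 0.0538, 0.0538, 0.0538]
catch 0.05 2 [0.0738 0.0757]
catch 0.054 383 [0.0706 0.0758]
catch 0.058 50 [0.081  0.0817]
catch 0.062 70 [0.0823 0.0829]
catch 0.066 77 [0.0833 0.0845]
catch 0.07 76 [0.0849 0.0858]
catch 0.074 75 [0.0863 0.0871]
catch 0.078 61 [0.0875 0.0883]
catch 0.082 153 [0.0886 0.0901]
  return _methods._mean(a, axis=axis, dtype=dtype,
  ret = ret.dtype.type(ret / rcount)
```

View pics/seat.png

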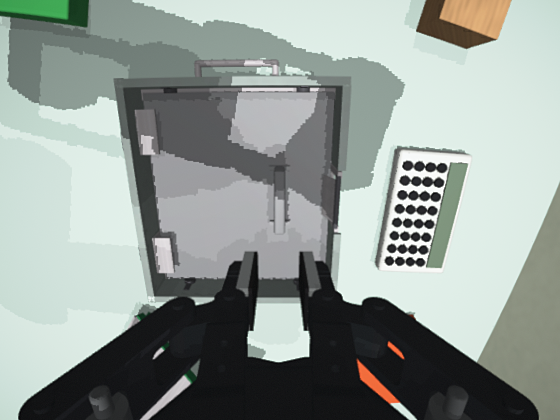

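The divider is level, with its top at 53.5–53.9 mm all over. The catch is out, reaching x=81 mm at its lower end over the edge. Next is the insert box.

Run:
```python
from h import *
t=np.array([.5464,.3853]);o=down(np.radians(102.75))
command_gripper(.060,35)
r.reach([*t,.12],o); h=r.move_straight([*t,.028],speed=.1,max_force=10);s=r.read_state();print(h,s['eef_pos'],s['time_s'])
command_gripper(.03,35); s=r.read_state();print(s['grip_width'],s['eef_pos'])
z0=s['eef_pos'][2]
r.move_straight([*t,.20],speed=.25);s=r.read_state();print(s['grip_width'],s['contact_force'],s['torque'],s['time_s'])
im,d,P,st=shot('wrist');save('boxheld.png',im)
p=cw(-.0195,0);o=down(np.pi/2+CA)
r.reach([*p,.20],o)
r.move_straight([*p,z0+.051+.02],speed=.15,max_force=15)
print(r.move_straight([*p,z0+.047],speed=.02,max_force=4),r.read_state()['eef_pos'][2]-z0)
command_gripper(.058); r.move_straight([*p,.17],speed=.15); r.move_straight([*p,.26],speed=.25)
im,d,P,st=shot('wrist');save('final.png',im);np.savez('pics/final.npz',im=im,d=d,P=P);print(st['time_s'],st['contact_force'])
from meas2 import orient
Q=(P-np.array([*C,0]))@rot_div(CA,0)
m=(abs(Q[...,0]+.0195)<.04)&(abs(Q[...,1])<.06)&(Q[...,2]>.074)&(Q[...,2]<.084);print(orient(Q[m]),np.percentile(Q[m][:,2],[5,50,95]))
for x in (-.06,.06): print(x,[round(float(np.median(Q[(abs(Q[...,0]-x)<.005)&(abs(Q[...,1]-y)<.008)&(Q[...,2]<.07)][:,2])),4) for y in (-.085,-.05,.05,.085)])
im,d,P,st=shot('scene');save('finals.png',im)
```

```text
False [0.54690314 0.38555232 0.02882162] 28.4333
0.049627801661058894 [0.54698341 0.38562071 0.02915604]
0.04945031985722492 [-0.39481543  0.82155558 -1.99026567] [0.05575711 0.01792046 0.03920771] 29.5167
True 0.05157158505366677
34.1917 [-0.30722164 -0.46165653 -0.29509702]
(np.float64(88.75), array([-0.0183,  0.0004]), array([0.0819, 0.0486])) [0.0785 0.0797 0.0809]
-0.06 [0.0539, 0.0537, 0.0536, 0.0539]
0.06 [0.0537, 0.0538, 0.0538, 0.0539]
```

View pics/final.png

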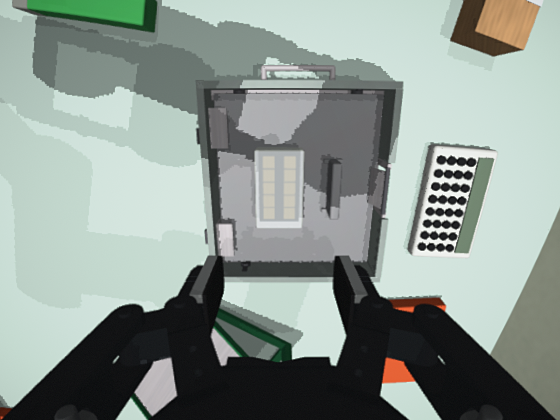

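View pics/finals.png

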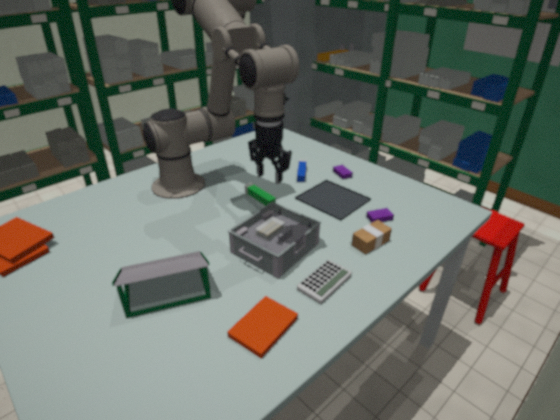

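The box lies flat at (279,189), between the clips (218,130)/(226,238) and the rib (333,188). The divider is level, the catch is out, and the calculator, catalogue and carton are where they were. Handing in.

```bash
python3 -c "
from h import *
r.finish_job();print(r.read_state()['time_s'])"
```

```text
the job is handed in; nothing more can be done
the job is handed in; nothing more can be done
```

The tool case is packed in the order asked and handed in at about 34 s of the 67 s allowed; no check failed at the end.

- **Tube:** It lies flat on the floor beside the packed tube, at case x ≈ +4 mm, with its top at about 37 mm. I checked both tubes before the divider covered them, not after.
- **Divider:** Its plain edge is under both clips. The catch needed about 10–12 N and then snapped out, and I set the plate down with a gentle push (it met the ledges at about 48.5 mm). The top reads 53.5–53.9 mm wherever it could be read, so it is level. Depth readings show the catch's lower end back out to x ≈ 81 mm over the edge.
- **Insert box:** It lies flat on the divider at case x ≈ −18 mm, between the clips and the rib. The divider still read level after I placed it.
- **Left alone:** The calculator, catalogue, carton and coloured look-alikes look unmoved in the last pictures.

**One disagreement:** With the plate tilted, I first felt the ledges at about 47.0 mm, against about 49 mm from the camera. I put this down to the plate giving slightly in the grip. The felt seat (about 48.5 mm) and the final depth readings both agreed with the camera.

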